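Draw the shelf flag out into the aisle

ROBOT

A 7-joint arm with a two-finger parallel gripper is mounted at the origin on the work surface. World frame = base frame: x ahead of the robot, y to its left, z up, the work surface at z = 0. Lengths are in m, angles in rad, forces in N, time in s.
With the tool pointing down it reaches from about 0.425 to 0.95 m from the base axis. Payload 4.7 kg.
Tool frame: the origin (TCP) lies on the centre line of the jaws, within the pads' length; the fingertips stand 14 mm ahead of it and the grasp point (between the pads) lies 5 mm behind it; z points along the fingers, x is the direction in which the jaws open and shut, and the axes are right-handed (so a half turn about z gives the same grasp; the last joint's range is limited). The gripper opens to 85 mm and grips with 20 to 120 N. Pads are 22 mm wide; open, the fingers measure 114 mm over their backs; the gripper's body (76 mm by 85 mm) begins 54 mm behind the grasp point. The pads swing forward as they close: fully open they stand 13 mm farther back than shut.
Start: joints at [-0.029, 0.469, -0.049, 1.532, 0.024, 1.141, -0.082], TCP at [0.675, 0, 0.245] pointing down, gripper open.
Joint ranges: [-2.59, 2.59], [-0.33, 1.99], [-1.39, 1.29], [0.1, 2.45], [-1.04, 4.18], [0.21, 1.99], [-2.66, 2.66]. Speed limits (rad/s): [2.57, 2.57, 3.14, 3.14, 3.14, 3.14, 3.14].

INTERFACE

Orientations are given as a unit quaternion [x, y, z, w].
In Python, from station import manip, optics, hand_in, regions_of, landmark_of gives the robot as it stands.
- The arm moves only by the shell command python3 -m jog 'ROWS'. ROWS is JSON, a list of rows, each a list of 5 numbers: the gripper's target within -1 to 1 (shut at 1, half-way at 0, fully open at -1), then the shift along the tool's x, y, z in m, then the turn about the tool's z in degrees. In form: [[fingers, dx, dy, dz, twist], ...]. A call has exactly 10 rows; each row is the pose to reach, as a shift and turn from the pose commanded when the call began, along the tool's axes at that moment; what a row does not reach only later rows make up. A row lasts 1/12 s, in which the tool goes at most 41.7 mm and 7.16 degrees, less where a joint would pass 70% of its speed; a pose out of reach is approached as far as the arm can. A call with a gripper value outside its range is refused whole. The fingers move at their own pace and stop on an object; the grip force is fixed at half the most. Time passes only in rows, so rows that repeat a pose let the fingers close, or fill a call up. It gives the time, the measured TCP pose, the force and the opening at its end, in the units of the state.
- manip.state(): the state, without advancing time (a new reading comes with each control period).
- optics.read_camera(name): name is "scene" or "side" or "wrist"; returns the picture (480x640x3 uint8, red, green, blue); there is no depth.
- optics.get_calibration(name): a dict with "camera_matrix" (3x3 intrinsics, pixels), "dist" ([k1, k2, p1, p2, k3] as OpenCV has them; the pictures are not rectified), "extrinsics" (4x4, takes a point from world to camera coordinates). Camera axes: x right, y up, looking along -z (the intrinsics and any distortion apply to the point x, -y, -z); pixel columns grow to the right and rows downward; lengths in m; the calibration is good to about 2 mm. A picture is of the moment at which its call begins: read the wrist's pose just before it. get_calibration takes no time and is no camera call; for the wrist camera it gives the pose at the moment of the call.
- hand_in(): hands the job in, once; it reports no verdict.
Trained networks look in the newest picture that a camera, given by its name, has taken for a name from the list of things; names that differ only in an ending like _2 or _b are one class to them, and where a whole thing is asked for, a point or a joint stands for the part that bears it (a point fixed in the world has none). Each returns a list of dicts, best first, with "score" (0 to 1); they miss things now and then, are a little off and sometimes report something else, mostly with a low value. They report only what shows in the picture. A call takes as long as a camera call.
- regions_of(camera, label): "mask" (480x640 bool, what is visible of it) and "box" ([centre column, centre row, width, height] in pixels, round what is visible of it).
- landmark_of(camera, label): "centre" ([column, row] in pixels: a listed point, or the origin of a listed thing).
The state is a dict: "t": time; "q": joint angles; "joint_vel": joint speeds; "joint_efforts": joint torques, N m; "position": TCP position; "eef_rot": TCP orientation; "ft_force": force on the tool from outside, world axes, zero at the start; "torque": the same for the moment, N m; "finger_gap": finger opening in m.
Only numpy, scipy, OpenCV 4.12 (cv2) and the standard library are available. Lean on these libraries where they do the work, as an engineer would, in place of code of your own. Each camera call takes 0.05 s, during which the arm holds its last target.

TASK

The flat white shelf flag, the tongue-shaped sign with a round head, has been pushed back and skewed among the jars on the low black shelf. Push it along the shelf until its head sticks out over the front edge, with the two shoulders where the head meets the tongue in line with that edge, so that the flag points straight out and lies flat. Only slide it, never pick it up, and leave the stock around it where it stands.

Things in the scene. Friction and masses are not known exactly. Their poses are not given: they have to be found in the camera images.
- flag: The flag: a flat white board 8 mm thick, 320 mm long, about 150 g, loose on the deck; 1 to 3 N slide it. A straight tongue 100 mm wide and 200 mm long, with a square rear end, widens in a square step (the shoulders) to a head 140 mm wide, 120 mm long, its front a half circle of radius 70 mm. Origin: underside, midway between the shoulders. x points along the tongue to its rear end, y across, z up.
- shoulder_left (a point): Outer corner of the flag's left shoulder (underside): x = 0, y = +70 mm in the flag's frame. At the start the middle of the shoulders is 30 to 70 mm inside the front edge, and the flag's x up to 12 degrees from the shelf's x.
- shoulder_right (a point): Outer corner of the flag's right shoulder (underside): x = 0, y = -70 mm in the flag's frame.
- tongue_end (a point): Middle of the square rear end of the tongue (underside): x = +200 mm in the flag's frame. At least 40 mm of deck is free behind it at the start. The flag balances 165 mm ahead of this point (35 mm behind the shoulders), so it stays flat by itself when the shoulders are at the front edge.
- shelf_front (a point): Middle of the shelf's straight front edge, at its top, level with the deck that the flag lies on, 100 mm above the table. x points square to the edge, inward over the deck (away from the robot), y along the edge, z up. The front edge is the face of the ticket rail, its top flush with the deck; in front of it is open air.
- shelf: The fixed black steel shelf unit, 840 mm wide. Origin: at table height, 100 mm below the middle of the front edge; axes as there. Deck 430 mm deep, back wall 55 mm high above it. Upright clear dividers, 55 mm high, at y = -275 and +275 mm from x = 20 to 360 mm leave the middle open; outside them the deck is full of fixed stock, up to 125 mm high, behind clear fences.
- sauce_jar: Stock, to be left alone: a glass jar of red sauce with a screw lid, 68 mm across and 122 mm tall, at the left of the flag near the shelf's front edge. Loose. Origin: centre of its underside.
- pesto_jar: Stock, to be left alone: a small glass jar of green pesto with a screw lid, 62 mm across and 98 mm tall, at the right of the flag near the front edge. Loose. Origin: centre of its underside.
- fish_tin: Stock, to be left alone: a flat round tin, 84 mm across and 36 mm tall, on one side of the flag's tongue, further in. Loose. Origin: centre of its underside.
- paste_tin: Stock, to be left alone: a small round tin, 60 mm across and 46 mm tall, on the other side of the flag's tongue further in. Loose. Origin: centre of its underside.
- lasagne_box: Stock, to be left alone: a pasta carton lying flat across the back of the shelf behind the flag, 85 mm (its x) by 190 mm (its y), 36 mm high. Loose. Origin: centre of its underside.
- passata: Stock, to be left alone: a tall bottle of red sauce with a narrow neck, 72 mm across and 225 mm tall, on one side of the flag, behind the jar near the front edge. Loose. Origin: centre of its underside.
- tall_tin: Stock, to be left alone: a tin 74 mm across and 108 mm tall, on the other side of the flag, behind the jar near the front edge. Loose. Origin: centre of its underside.

How it is judged:
By the outcome, as a careful person would: the job done as asked, in the order asked, and still so for the second after the job is handed in, with the robot touching nothing.
It also fails if it takes over 38 s, if anything falls off the work surface, if the arm or the gripper's body presses on something with over 40 N, if the wrist force passes 120 N, or if a joint passes its speed limit or range.

## Working session

There is one attempt and no reset: what is moved stays moved. The work goes in short steps, Python scripts to look and compute and a shell command to move; the robot and the scene stay as the last step left them, time stands still between calls to the robot, and variables do not carry over. Pictures are saved under pics/ and viewed, and the job is handed in when it is done.

```bash
ls; mkdir -p pics; cat > h.py <<'E'
import numpy as np, cv2
from station import manip, optics, hand_in, regions_of, landmark_of
def ray(cam,uv):
    c=optics.get_calibration(cam); K=np.array(c["camera_matrix"]);d=np.array(c["dist"]);T=np.array(c["extrinsics"])
    p=cv2.undistortPoints(np.array(uv,float).reshape(-1,1,2),K,d).reshape(-1,2)
    v=np.c_[p[:,0],-p[:,1],-np.ones(len(p))]
    R=T[:3,:3];t=T[:3,3]
    return -R.T@t, v@R
def onz(cam,uv,z):
    o,v=ray(cam,uv); s=(z-o[2])/v[:,2]; return o+v*s[:,None]
def proj(cam,P):
    c=optics.get_calibration(cam); K=np.array(c["camera_matrix"]);d=np.array(c["dist"]);T=np.array(c["extrinsics"])
    q=np.array(P,float).reshape(-1,3)@T[:3,:3].T+T[:3,3]; q=q*[1,-1,-1]
    return cv2.projectPoints(q,np.zeros(3),np.zeros(3),K,d)[0].reshape(-1,2)
def save(cam,n):
    im=optics.read_camera(cam); cv2.imwrite(f"pics/{n}.png",im[:,:,::-1]); return im
E
python3 - <<'E'
from h import *
for c in ["scene","side","wrist"]:
    save(c,c+"0"); 
    k=optics.get_calibration(c); T=np.array(k["extrinsics"]); print(c,(-T[:3,:3].T@T[:3,3]).round(3),T[2,:3].round(2))
    for l in ["shoulder_left","shoulder_right","tongue_end","shelf_front"]:
        r=landmark_of(c,l)
        if r: print(l,r[0],onz(c,r[0]["centre"],0.1).round(4))
print(manip.state())
E
```

```text
pics
scene [ 0.993 -0.001  0.769] [ 0.53 -0.    0.85]
shoulder_right {'centre': [278.6, 163.3], 'score': 0.78} [[ 0.4023 -0.0883  0.1   ]]
tongue_end {'centre': [284.4, 256.5], 'score': 0.79} [[ 0.6155 -0.0632  0.1   ]]
shelf_front {'centre': [223.0, 155.0], 'score': 0.7} [[ 0.3824 -0.2033  0.1   ]]
side [0.01  0.522 0.873] [-0.51  0.46  0.73]
shoulder_left {'centre': [348.4, 284.7], 'score': 0.89} [[0.4412 0.0507 0.1   ]]
shoulder_right {'centre': [425.8, 254.4], 'score': 0.58} [[ 0.4017 -0.0931  0.1   ]]
tongue_end {'centre': [325.7, 195.2], 'score': 0.61} [[ 0.6218 -0.0661  0.1   ]]
wrist [0.675 0.076 0.373] [0.   0.29 0.96]
shoulder_left {'centre': [99.4, 448.2], 'score': 0.74} [[ 0.459  -0.2323  0.1   ]]
shoulder_right {'centre': [10.0, 324.3], 'score': 0.87} [[ 0.4046 -0.0897  0.1   ]]
tongue_end {'centre': [243.5, 297.6], 'score': 0.91} [[ 0.6154 -0.063   0.1   ]]
{'t': 0.75, 'q': array([-0.02890768,  0.46853237, -0.04860179,  1.53250277,  0.02411085,
        1.14100061, -0.08232504]), 'joint_vel': array([-0.00056646,  0.00049417,  0.0002563 , -0.00139404,  0.00079085,
        0.00155349,  0.00060219]), 'joint_efforts': array([-4.05416927e-07, -5.10075295e+01, -4.68559528e-02, -2.37991512e+01,
        1.08901973e-02,  6.05567948e-04, -9.49908781e-06]), 'position': array([6.75014415e-01, 4.85900135e-05, 2.45379318e-01]), 'eef_rot': array([ 9.99999997e-01, -6.08627905e-07,  7.04222777e-05, -1.66124047e-05]), 'ft_force': array([ 0.70393447, -0.7360455 , -0.34600454]), 'torque': array([-0.04170923,  0.04015733, -0.03078612]), 'finger_gap': 0.08527496934029549}
```

View pics/scene0.png

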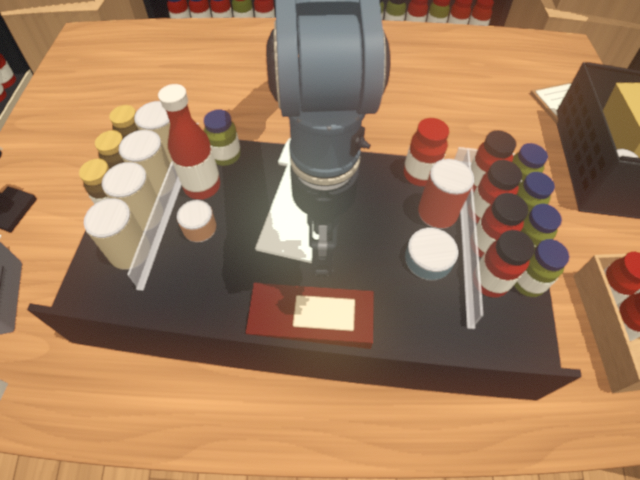

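View pics/side0.png

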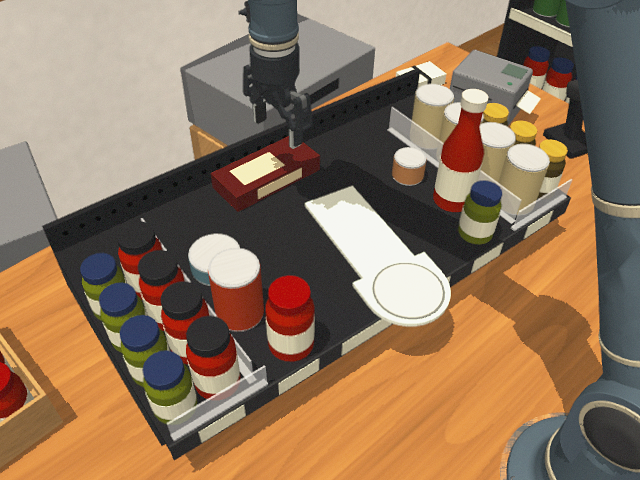

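View pics/wrist0.png

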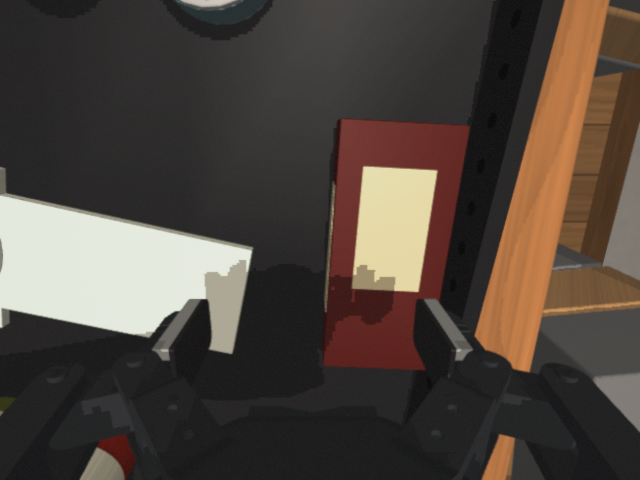

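```bash
python3 - <<'E'
import cv2
im=cv2.imread("pics/side0.png")
a=im[290:460,150:400]; cv2.imwrite("pics/z1.png",cv2.resize(a,None,fx=3.2,fy=3.2,interpolation=cv2.INTER_CUBIC))
a=im[170:330,390:590]; cv2.imwrite("pics/z2.png",cv2.resize(a,None,fx=3.7,fy=3.7,interpolation=cv2.INTER_CUBIC))
E
```

```text
(no output)
```

View pics/z1.png

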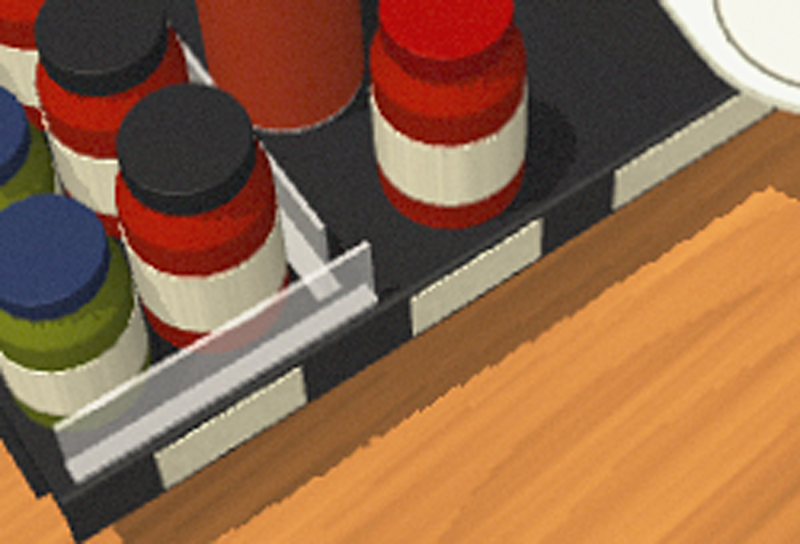

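View pics/z2.png

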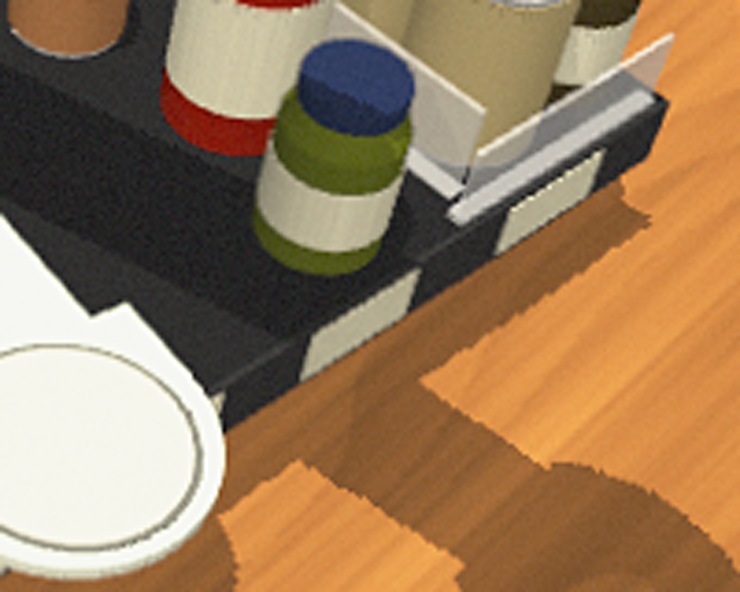

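```bash
cat >> h.py <<'E'
def flagshape():
    a=np.linspace(-np.pi/2,np.pi/2,40)
    arc=np.c_[-50-70*np.cos(a),-70*np.sin(a)]  # from y=+70 to -70
    return np.r_[[[200,50],[0,50],[0,70]],arc,[[0,-70],[0,-50],[200,-50]]]/1000
E
python3 - <<'E'
from h import *
u=[(169.4,446.3),(234,407),(275,382.2),(379.7,318.7),(448.9,275.9),(471,261.9),(569.7,196.5)]
P=onz("side",u,0.1);print(P.round(4))
L=np.linalg.norm(P[0]-P[-1]);print(L)
f=np.polyfit(P[:,1],P[:,0],1);print(f, P[:,0]-np.polyval(f,P[:,1]))
m=(P[0]+P[-1])/2;print(m)
for c in ["side","scene"]:
    optics.read_camera(c)
    for l in ["sauce_jar","pesto_jar","fish_tin","paste_tin","lasagne_box","passata","tall_tin"]:
        r=landmark_of(c,l)
        if r: print(c,l,round(r[0]["score"],2),onz(c,r[0]["centre"],0.1).round(3))
E
```

```text
[[ 0.3983  0.4207  0.1   ]
 [ 0.3886  0.3204  0.1   ]
 [ 0.3815  0.2529  0.1   ]
 [ 0.3606  0.0617  0.1   ]
 [ 0.3448 -0.0856  0.1   ]
 [ 0.3396 -0.1376  0.1   ]
 [ 0.3159 -0.4124  0.1   ]]
0.8372049652586242
[0.10123714 0.35526227] [ 0.00046828  0.00089765  0.00066635 -0.00090822 -0.00178551 -0.00173644
  0.00239789]
[0.35711427 0.00413798 0.1       ]
side sauce_jar 0.98 [[0.418 0.189 0.1  ]]
side pesto_jar 0.57 [[ 0.379 -0.202  0.1  ]]
side fish_tin 0.97 [[0.615 0.185 0.1  ]]
side paste_tin 0.65 [[ 0.554 -0.216  0.1  ]]
side lasagne_box 0.96 [[ 0.726 -0.007  0.1  ]]
side passata 0.56 [[ 0.455 -0.231  0.1  ]]
side tall_tin 0.82 [[0.519 0.22  0.1  ]]
scene sauce_jar 0.73 [[ 0.734 -0.013  0.1  ]]
scene pesto_jar 0.88 [[ 0.38  -0.201  0.1  ]]
scene paste_tin 0.74 [[ 0.562 -0.223  0.1  ]]
scene lasagne_box 0.6 [[ 0.729 -0.011  0.1  ]]
scene passata 0.71 [[ 0.456 -0.237  0.1  ]]
scene tall_tin 0.63 [[0.509 0.212 0.1  ]]
```

```bash
cat >> h.py <<'E'
from scipy.optimize import minimize
def rend(cam,p):
    S=flagshape(); R=np.array([[np.cos(p[2]),-np.sin(p[2])],[np.sin(p[2]),np.cos(p[2])]])
    W=S@R.T+p[:2]; m=np.zeros((480,640),np.float32)
    m=np.zeros((480*4,640*4),np.uint8)
    A=proj(cam,np.c_[W,np.full(len(W),.1)]);B=proj(cam,np.c_[W,np.full(len(W),.108)])
    for Q in (A,B): cv2.fillPoly(m,[np.round((Q+.5)*4*16-8).astype(np.int32)],255,shift=4)
    for i in range(len(A)):
        j=(i+1)%len(A); cv2.fillConvexPoly(m,np.round((np.array([A[i],A[j],B[j],B[i]])+.5)*64-8).astype(np.int32),255,shift=4)
    return cv2.resize(m,(640,480),interpolation=cv2.INTER_AREA)/255.
def fit(cam,p0,mask,ignore=None):
    M=mask.astype(float); w=np.ones_like(M) if ignore is None else 1-ignore
    f=lambda q:(((rend(cam,[q[0]/100,q[1]/100,q[2]/10])-M)**2)*w).sum()
    x0=np.array([p0[0]*100,p0[1]*100,p0[2]*10])
    r=minimize(f,x0,method="Nelder-Mead",options=dict(initial_simplex=x0+np.r_[[[0,0,0]],np.eye(3)*.7],xatol=.005,fatol=.5,maxiter=200))
    return np.array([r.x[0]/100,r.x[1]/100,r.x[2]/10]),r.fun
def flagfit(cam,p0):
    im=optics.read_camera(cam); r=regions_of(cam,"flag"); m=r[0]["mask"]
    return im,m,fit(cam,p0,m)
E
python3 - <<'E'
from h import *
im,m,(p,e)=flagfit("side",[.422,-.019,-.22])
print(p,np.degrees(p[2]),e,m.sum())
o=im.copy(); R=rend("side",p)>.5
c,_=cv2.findContours(R.astype(np.uint8),cv2.RETR_EXTERNAL,cv2.CHAIN_APPROX_NONE)
cv2.drawContours(o,c,-1,(255,0,0),1)
cv2.imwrite("pics/fit0.png",cv2.resize(o[160:360,260:500,::-1],None,fx=3,fy=3,interpolation=cv2.INTER_NEAREST))
yaw=-np.arctan(.0995);print(np.degrees(yaw))
c=p[:2]+.2*np.array([np.cos(p[2]),np.sin(p[2])]);print("rear",c)
n=np.array([np.cos(yaw),np.sin(yaw)]);t=np.array([-n[1],n[0]])
o=np.array([.3565,.0041]); print("mid in shelf",(p[:2]-o)@n,(p[:2]-o)@t,"rear",(c-o)@n,(c-o)@t)
E
```

```text
[ 0.42028589 -0.02155093 -0.22879972] -13.109258511541343 154.69253364090733 9663
-5.682227488293221
rear [ 0.61507376 -0.06691267]
mid in shelf 0.06601219445196752 -0.019209381828658216 rear 0.2643342522102695 -0.045062068468787415
```

View pics/fit0.png

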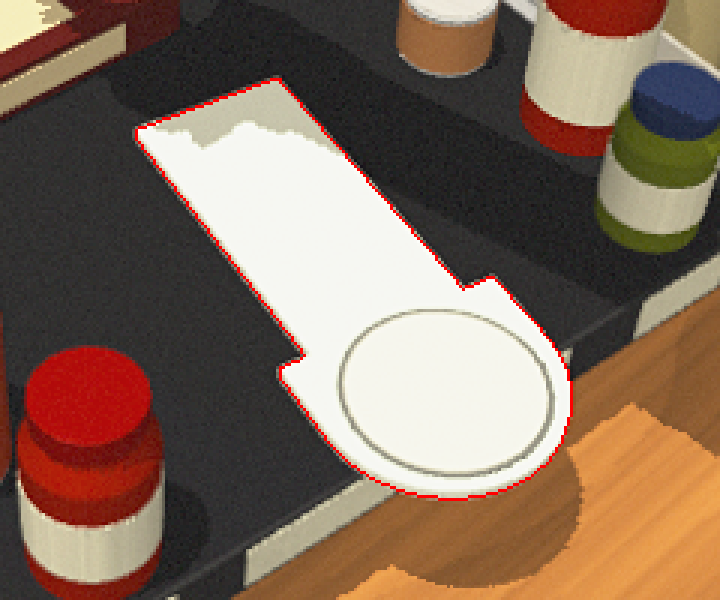

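```bash
python3 -m jog '[[-0.18,-0.005,0.01,0,-7],[-0.18,-0.01,0.02,0,-14],[-0.18,-0.015,0.03,0,-21],[-0.18,-0.02,0.04,0,-28],[-0.18,-0.027,0.05,0,-35],[-0.18,-0.027,0.065,0,-42],[-0.18,-0.027,0.065,0,-49],[-0.18,-0.027,0.065,0,-56],[-0.18,-0.027,0.065,0,-63],[-0.18,-0.027,0.065,0,-70]]'
```

```text
t: 2.48
position: [0.648, -0.0652, 0.2454]
eef_rot: [0.818, 0.576, 0.0, 0.0]
ft_force: [1.2, 0.3, -0.1]
finger_gap: 0.0507
```

```bash
python3 -m jog '[[-0.18,0,0,0,-7],[-0.18,0,0,0.01,-14.3],[-0.18,0,0,0.03,-14.3],[-0.18,0,0,0.05,-14.3],[-0.18,0,0,0.07,-14.3],[-0.18,0,0,0.09,-14.3],[-0.18,0,0,0.105,-14.3],[-0.18,0,0,0.115,-14.3],[-0.18,0,0,0.12,-14.3],[-0.18,0,0,0.12,-14.3]]'
python3 - <<'E'
from h import *
print(manip.state()["position"],manip.state()["eef_rot"])
im=save("side","side1"); cv2.imwrite("pics/side1z.png",cv2.resize(im[100:330,180:480,::-1],None,fx=2.6,fy=2.6,interpolation=cv2.INTER_CUBIC))
save("wrist","wrist1")
E
```

```text
t: 3.32
position: [0.6476, -0.065, 0.1244]
eef_rot: [0.741, 0.671, -0.001, -0.001]
ft_force: [-0.3, -0.8, -0.9]
finger_gap: 0.0502
[ 0.64757533 -0.06501503  0.12438531] [ 7.41393851e-01  6.71069681e-01 -5.40735154e-04 -5.90815124e-04]
```

View pics/side1z.png

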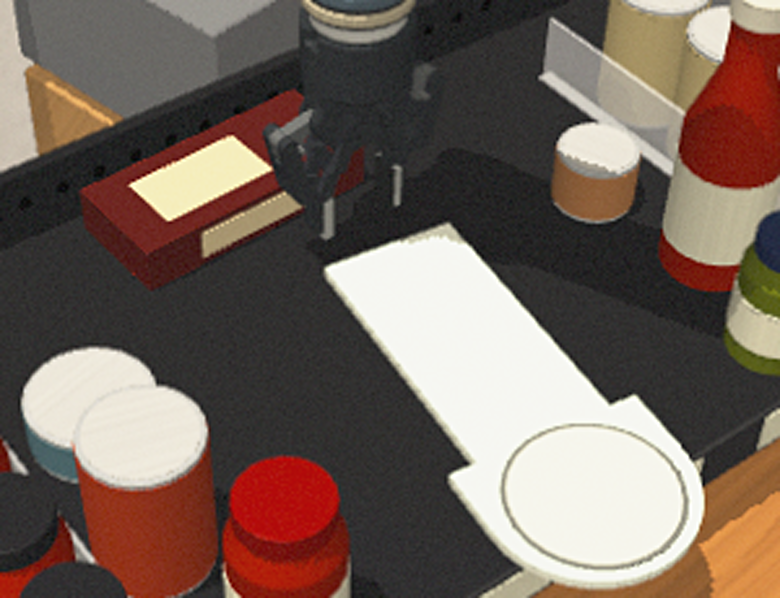

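View pics/wrist1.png

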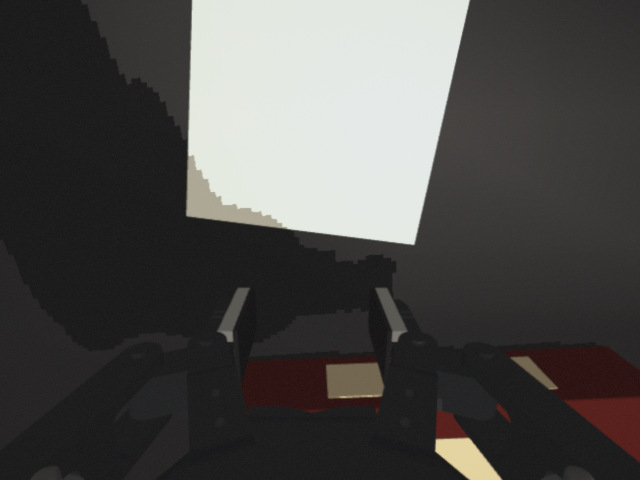

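```bash
python3 - <<'E'
from h import *
for z in (.106,.110,.114,.118): print(z,proj("side",[[.6393,-.038,z],[.661,-.040,z],[.6341,-.0897,z]]).round(1).tolist())
im=cv2.imread("pics/side1.png"); cv2.imwrite("pics/s1z.png",cv2.resize(im[150:210,280:360],None,fx=9,fy=9,interpolation=cv2.INTER_NEAREST))
E
```

```text
0.106 [[308.0, 194.8], [301.0, 188.4], [330.6, 183.8]]
0.11 [[308.0, 193.2], [301.0, 186.7], [330.7, 182.2]]
0.114 [[308.0, 191.5], [301.0, 185.1], [330.7, 180.6]]
0.118 [[308.0, 189.9], [301.0, 183.5], [330.8, 178.9]]
```

View pics/s1z.png

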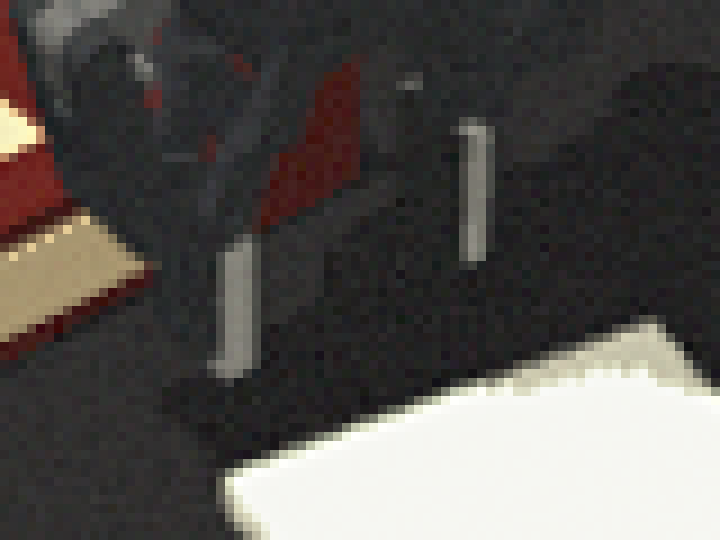

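```bash
python3 -m jog '[[-0.18,0,0,0.003,0],[-0.18,0,0,0.005,0],[-0.18,0,0,0.007,0],[-0.18,0,0,0.009,0],[-0.18,0,0,0.01,0],[-0.18,0,0,0.011,0],[-0.18,0,0,0.0115,0],[-0.18,0,0,0.0115,0],[-0.18,0,0,0.0115,0],[-0.18,0,0,0.0115,0]]'
```

```text
t: 4.25
position: [0.6481, -0.065, 0.1139]
eef_rot: [0.741, 0.671, 0.0, 0.0]
ft_force: [-0.4, 0.4, 0.2]
finger_gap: 0.0503
```

```bash
python3 -m jog '[[-0.18,0,-0.004,0,0],[-0.18,0,-0.008,0,0],[-0.18,0,-0.012,0,0],[-0.18,0,-0.016,0,0],[-0.18,0,-0.02,0,0],[-0.18,0,-0.024,0,0],[-0.18,0,-0.028,0,0],[-0.18,0,-0.032,0,0],[-0.18,0,-0.036,0,0],[-0.18,0,-0.036,0,0]]'
python3 - <<'E'
from h import *
im=save("side","side2"); cv2.imwrite("pics/side2z.png",cv2.resize(im[100:330,240:480,::-1],None,fx=2.6,fy=2.6,interpolation=cv2.INTER_CUBIC))
E
```

```text
t: 5.08
position: [0.6113, -0.0613, 0.1138]
eef_rot: [0.741, 0.671, -0.0, -0.0]
ft_force: [0.2, -0.6, 0.6]
finger_gap: 0.0503
```

View pics/side2z.png

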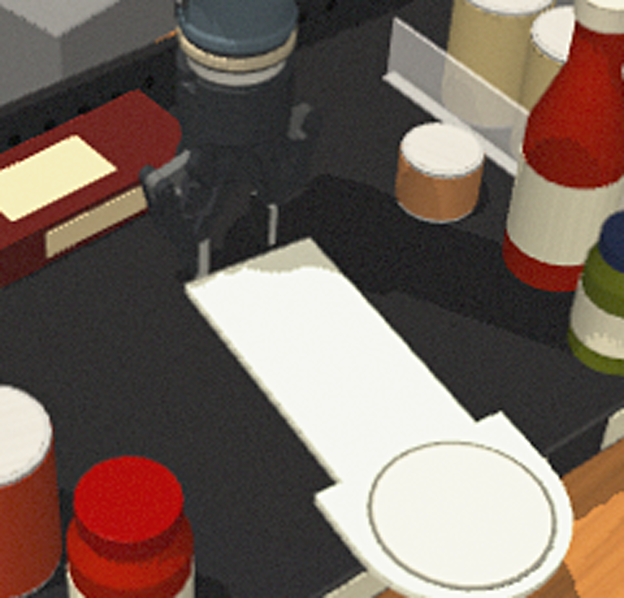

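```bash
python3 -m jog '[[-0.18,0,-0.004,0,0],[-0.18,0,-0.008,0,0],[-0.18,0,-0.012,0,0],[-0.18,0,-0.016,0,0],[-0.18,0,-0.02,0,0],[-0.18,0,-0.024,0,0],[-0.18,0,-0.028,0,0],[-0.18,0,-0.030,0,0],[-0.18,0,-0.030,0,0],[-0.18,0,-0.030,0,0]]'
cat > m.py <<'E'
from h import *
import sys
n_=sys.argv[1]
im=optics.read_camera("side"); m=regions_of("side","flag")[0]["mask"]
p0=[.36,-.02,-.12]
p,e=fit("side",p0,m)
yaw=-np.arctan(.0995);n=np.array([np.cos(yaw),np.sin(yaw)]);t=np.array([-n[1],n[0]]);o=np.array([.3565,.0041])
print(p,"rel yaw",np.degrees(p[2]-yaw),"mid",(p[:2]-o)@n,(p[:2]-o)@t,"err",e)
R=rend("side",p)>.5
z=im.copy()
c,_=cv2.findContours(R.astype(np.uint8),cv2.RETR_EXTERNAL,cv2.CHAIN_APPROX_NONE); cv2.drawContours(z,c,-1,(255,0,0),1)
cv2.imwrite(f"pics/{n_}f.png",cv2.resize(z[170:370,280:510,::-1],None,fx=3,fy=3,interpolation=cv2.INTER_NEAREST))
cv2.imwrite(f"pics/{n_}.png",cv2.resize(im[230:350,330:490,::-1],None,fx=5,fy=5,interpolation=cv2.INTER_CUBIC))
s=manip.state(); print(s["t"],s["position"],(s["position"][:2]-o)@n,(s["position"][:2]-o)@t)
E
python3 m.py c1
```

```text
t: 5.97
position: [0.582, -0.0584, 0.1138]
eef_rot: [0.741, 0.671, -0.0, -0.0]
ft_force: [0.5, -0.5, -0.0]
finger_gap: 0.0507
[ 0.37092421 -0.02166519 -0.2025589 ] rel yaw -5.923542396907901 mid 0.01690437508600613 -0.024210433166025492 err 106.75870818915801
6.0667 [ 0.58221507 -0.05844151  0.1137079 ] 0.23079828603594227 -0.03988591116509107
```

View pics/c1f.png

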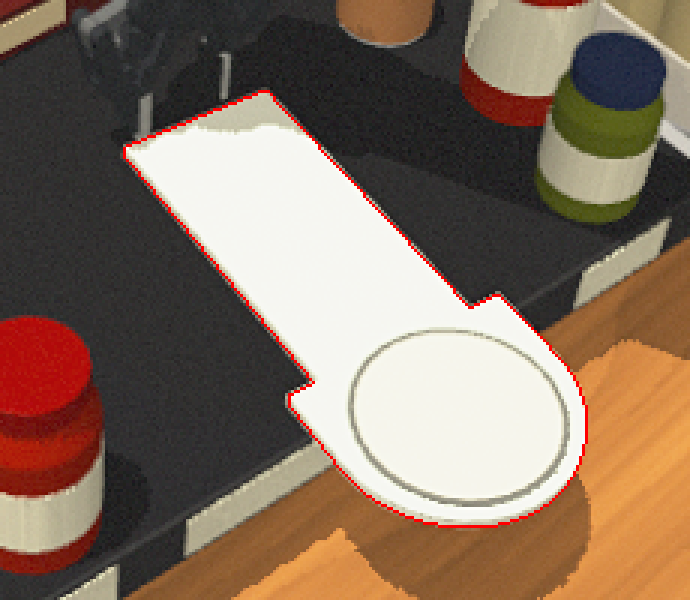

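View pics/c1.png

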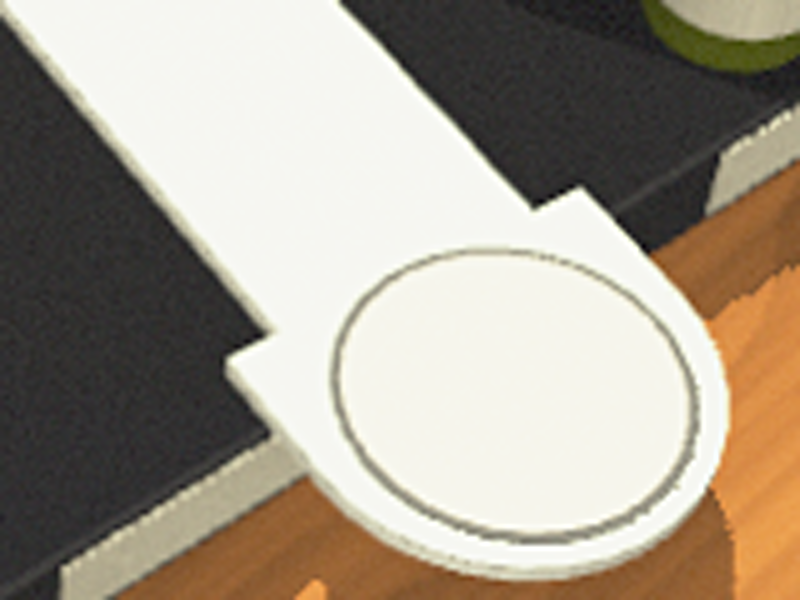

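```bash
python3 -m jog '[[-0.18,0,0.004,0,0],[-0.18,0,0.008,0,0],[1,0,0.008,-0.015,0],[1,0,0.008,-0.03,0],[1,0,0.008,-0.04,0],[1,-0.02,0,-0.04,0],[1,-0.05,-0.02,-0.04,0],[1,-0.075,-0.036,-0.04,0],[1,-0.09,-0.036,-0.04,0],[1,-0.09,-0.036,-0.04,0]]'
python3 - <<'E'
from h import *
im=save("side","side3"); cv2.imwrite("pics/side3z.png",cv2.resize(im[80:280,280:510,::-1],None,fx=3.2,fy=3,interpolation=cv2.INTER_CUBIC))
save("wrist","wrist3")
E
```

```text
t: 6.9
position: [0.5363, -0.1492, 0.1538]
eef_rot: [0.744, 0.669, -0.001, 0.001]
ft_force: [0.3, -0.2, 0.2]
finger_gap: -0.0
```

View pics/side3z.png

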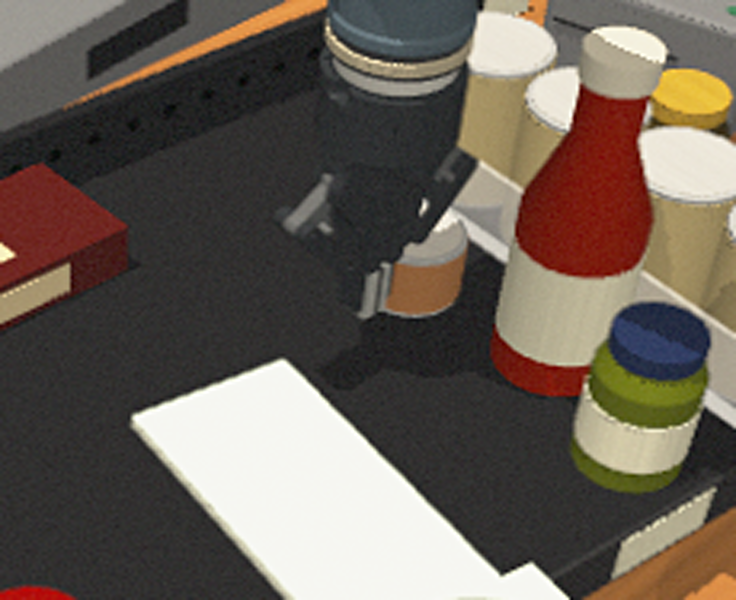

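View pics/wrist3.png

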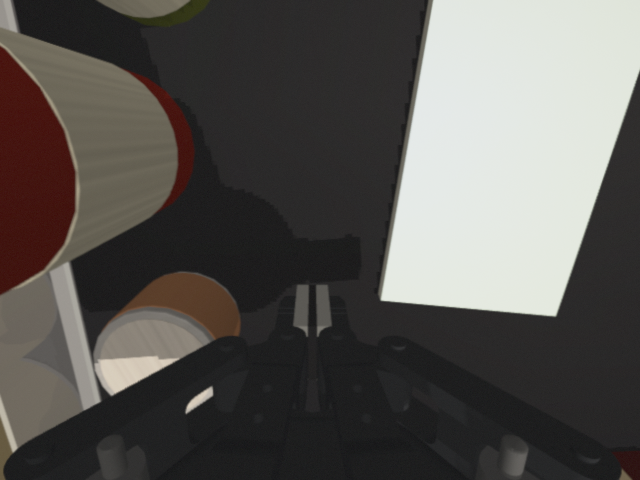

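```bash
python3 -m jog '[[1,0.01,0,0,0],[1,0.02,0,0,0],[1,0.02,0,0.006,0],[1,0.02,0,0.012,0],[1,0.02,0,0.018,0],[1,0.02,0,0.024,0],[1,0.02,0,0.029,0],[1,0.02,0,0.033,0],[1,0.02,0,0.036,0],[1,0.02,0,0.036,0]]'
python3 - <<'E'
from h import *
im=save("side","side4"); cv2.imwrite("pics/side4z.png",cv2.resize(im[80:280,280:510,::-1],None,fx=3.2,fy=3,interpolation=cv2.INTER_CUBIC))
save("wrist","wrist4"); print(manip.state()["position"],manip.state()["ft_force"])
E
```

```text
t: 7.83
position: [0.5391, -0.1246, 0.117]
eef_rot: [0.741, 0.671, -0.0, -0.001]
ft_force: [-0.4, 0.2, -0.5]
finger_gap: -0.0003
[ 0.53963504 -0.12462421  0.11779793] [ 0.36924235 -0.00946635  0.39485675]
```

View pics/side4z.png

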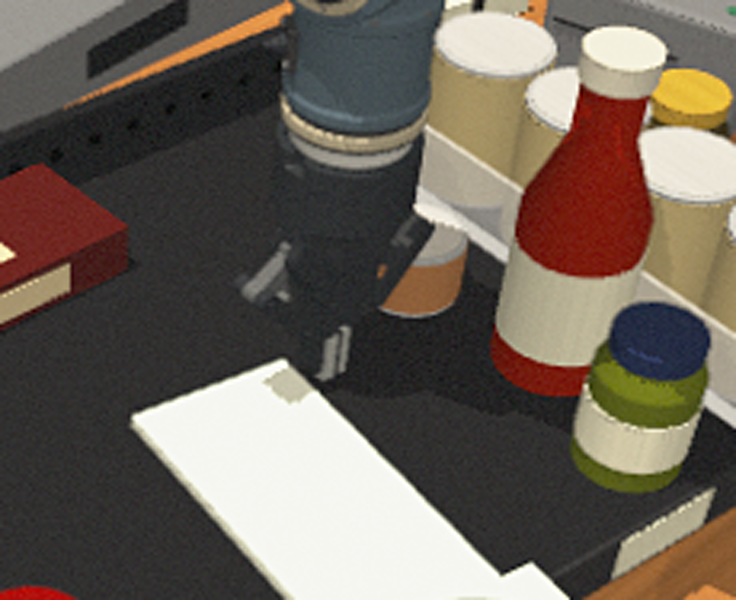

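View pics/wrist4.png

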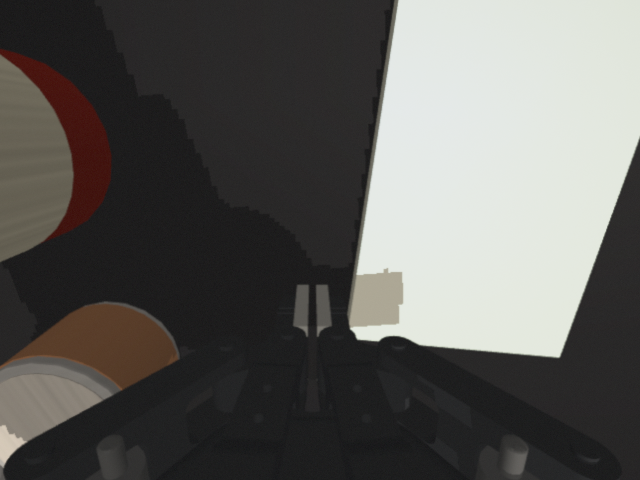

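```bash
python3 -m jog '[[1,0.003,0,0,0],[1,0.006,0,0,0],[1,0.009,0,0,0],[1,0.012,0,0,0],[1,0.015,0,0,0],[1,0.018,0,0,0],[1,0.021,0,0,0],[1,0.023,0,0,0],[1,0.023,0,0,0],[1,0.023,0,0,0]]'
python3 m.py c2
```

```text
t: 8.77
position: [0.5418, -0.1014, 0.1178]
eef_rot: [0.741, 0.671, -0.0, -0.0]
ft_force: [-0.5, -0.2, -1.2]
finger_gap: -0.0002
[ 0.36955677 -0.02124058 -0.13296121] rel yaw -1.9358886744211725 mid 0.015501607311998553 -0.02392329867505448 err 195.82960399846212
8.8667 [ 0.54176699 -0.10170741  0.11776646] 0.19483275874689054 -0.0869440241798826
```

View pics/c2f.png

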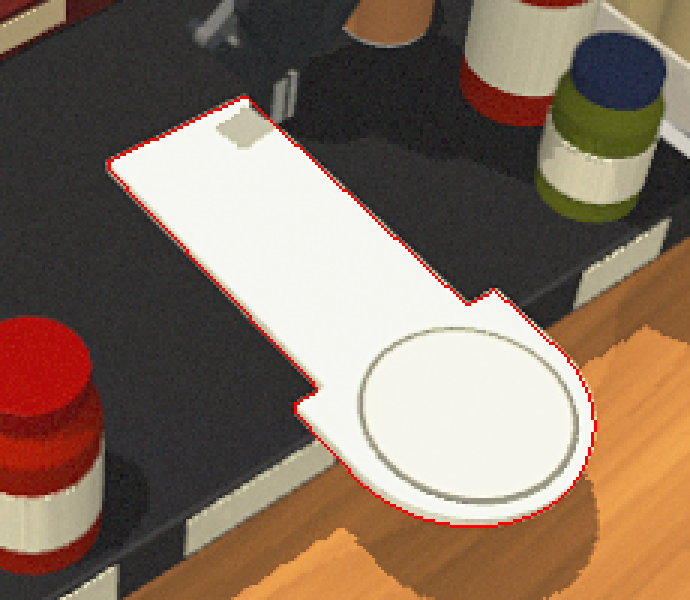

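```bash
python3 - <<'E'
from h import *
im=save("side","side5").astype(np.float32)
def line(a,b,Y): return np.c_[a+b*Y,Y,np.full(len(Y),.1)]
a,b=.3561,.0995
Y=np.arange(.42,-.42,-.01)
g=im.mean(2)
pts=[]
offs=np.arange(-6,6.01,.5)
P=proj("side",line(a,b,Y))
d=P[-1]-P[0]; d/=np.linalg.norm(d); nn=np.array([-d[1],d[0]]) # down-right
prof=[]
for p in P:
    # average along d +-2px
    S=np.array([[p+nn*o+d*k for k in (-3,-2,-1,0,1,2,3)] for o in offs]).astype(np.float32)
    prof.append(cv2.remap(g,S[...,0],S[...,1],cv2.INTER_LINEAR).mean(1))
prof=np.array(prof)
for y,p in zip(Y,prof): print(round(y,2),p[::1].round(0).astype(int).tolist())
E
```

```text
0.42 [46, 48, 54, 61, 60, 58, 56, 57, 61, 67, 71, 69, 66, 60, 56, 51, 48, 48, 49, 51, 51, 51, 50, 49, 47]
0.41 [159, 161, 161, 158, 148, 132, 110, 89, 73, 63, 64, 66, 64, 57, 48, 42, 41, 40, 40, 41, 42, 42, 42, 42, 42]
0.4 [191, 191, 193, 192, 179, 155, 129, 100, 75, 64, 65, 66, 64, 55, 45, 41, 41, 42, 42, 42, 42, 41, 41, 41, 40]
0.39 [191, 193, 193, 190, 178, 157, 131, 103, 80, 67, 63, 64, 62, 56, 48, 43, 42, 42, 43, 43, 42, 41, 41, 41, 40]
0.38 [191, 192, 192, 190, 180, 158, 132, 106, 82, 67, 62, 63, 61, 55, 55, 67, 86, 98, 102, 102, 102, 103, 107, 110, 111]
0.37 [192, 192, 193, 193, 184, 161, 131, 103, 76, 62, 62, 65, 61, 56, 60, 89, 139, 178, 177, 166, 161, 160, 161, 161, 162]
0.36 [192, 193, 194, 193, 180, 158, 132, 105, 83, 69, 64, 63, 60, 49, 54, 104, 169, 195, 179, 168, 165, 164, 163, 162, 163]
0.35 [192, 193, 194, 192, 182, 163, 136, 106, 81, 67, 63, 64, 60, 49, 53, 103, 159, 176, 176, 169, 164, 162, 162, 163, 164]
0.34 [192, 192, 193, 192, 183, 164, 134, 106, 84, 66, 62, 62, 58, 55, 69, 113, 160, 181, 180, 168, 161, 161, 162, 164, 165]
0.33 [193, 193, 194, 192, 185, 164, 13
[... 8178 characters left out ...]
 194, 193, 193, 194, 194, 187, 169, 141, 107, 80, 65, 59, 54, 58, 71, 77, 71, 62, 52, 48, 45, 42, 41, 41]
-0.37 [193, 195, 194, 193, 194, 194, 187, 171, 143, 109, 83, 68, 60, 55, 48, 43, 41, 41, 41, 41, 42, 42, 42, 42, 42]
-0.38 [192, 194, 194, 193, 194, 193, 187, 173, 144, 111, 83, 67, 60, 55, 48, 43, 41, 41, 41, 42, 43, 43, 42, 41, 42]
-0.39 [191, 194, 193, 193, 193, 193, 188, 173, 145, 112, 83, 67, 59, 55, 50, 44, 41, 40, 39, 40, 41, 44, 51, 61, 72]
-0.4 [166, 170, 169, 169, 165, 161, 154, 144, 120, 94, 73, 64, 59, 55, 51, 48, 51, 58, 66, 76, 88, 96, 105, 116, 127]
-0.41 [146, 143, 142, 141, 136, 132, 126, 120, 113, 101, 96, 95, 94, 92, 91, 98, 108, 119, 131, 138, 144, 146, 143, 141, 141]
```

```bash
sed -i 's/o=np.array(\[.3565,.0041\])/o=np.array([.3547+.0995*.0041,.0041])/' m.py
python3 -c "
from h import *
print(proj('side',[[.3561,0,.1],[.3551,0,.1],[.3561,.1,.1],[.3661,.1005,.1]]))"
python3 -m jog '[[1,0.002,0,0,0],[1,0.004,0,0,0],[1,0.006,0,0,0],[1,0.0068,0,0,0],[1,0.0068,0,0,0],[1,0.0068,0,0,0],[1,0.0068,0,0,0],[1,0.0068,0,0,0],[1,0.0068,0,0,0],[1,0.0068,0,0,0]]'
python3 m.py c3
```

```text
[[408.833562   299.34277361]
 [409.30144633 299.7152511 ]
 [364.16628378 334.20767924]
 [359.26322804 330.32018701]]
t: 9.75
position: [0.5425, -0.0949, 0.1178]
eef_rot: [0.741, 0.671, 0.0, -0.0]
ft_force: [0.5, 0.3, -0.2]
finger_gap: -0.0002
[ 0.36816141 -0.02168796 -0.09031006] rel yaw 0.5078419244260077 mid 0.015542608941332001 -0.024368805320884646 err 129.3132795078816
9.85 [ 0.54250172 -0.09487729  0.11780414] 0.19627282489458991 -0.07993688986772393
```

```bash
python3 -m jog '[[1,-0.005,0,0,0],[1,-0.01,0,0,0],[1,-0.01,0,-0.02,0],[1,-0.01,0,-0.04,0],[-0.18,-0.01,0.025,-0.04,0],[-0.18,0.01,0.042,-0.04,0],[-0.18,0.035,0.042,-0.04,0],[-0.18,0.057,0.042,-0.04,0],[-0.18,0.057,0.042,-0.04,0],[-0.18,0.057,0.042,-0.04,0]]'
python3 -m jog '[[-0.18,0,0,0.01,0],[-0.18,0,0,0.02,0],[-0.18,0,0,0.027,0],[-0.18,0,0,0.032,0],[-0.18,0,0,0.036,0],[-0.18,0,0,0.039,0],[-0.18,0,0,0.042,0],[-0.18,0,0,0.044,0],[-0.18,0,0,0.044,0],[-0.18,0,0,0.044,0]]'
python3 m.py c4
python3 -c "
from h import *
save('wrist','wrist5')"
```

```text
t: 10.68
position: [0.59, -0.0413, 0.1578]
eef_rot: [0.741, 0.672, 0.0, -0.0]
ft_force: [1.1, -0.4, -0.1]
finger_gap: 0.0503
t: 11.52
position: [0.5901, -0.0422, 0.114]
eef_rot: [0.741, 0.671, 0.0, 0.0]
ft_force: [-0.6, -0.9, 0.3]
finger_gap: 0.05
[ 0.36793424 -0.02202195 -0.09195084] rel yaw 0.41383247960019015 mid 0.015349624476133977 -0.024723649873208544 err 221.760584390619
11.6167 [ 0.59021766 -0.04221408  0.11413584] 0.23854006975201542 -0.022808035723945397
```

View pics/c4f.png

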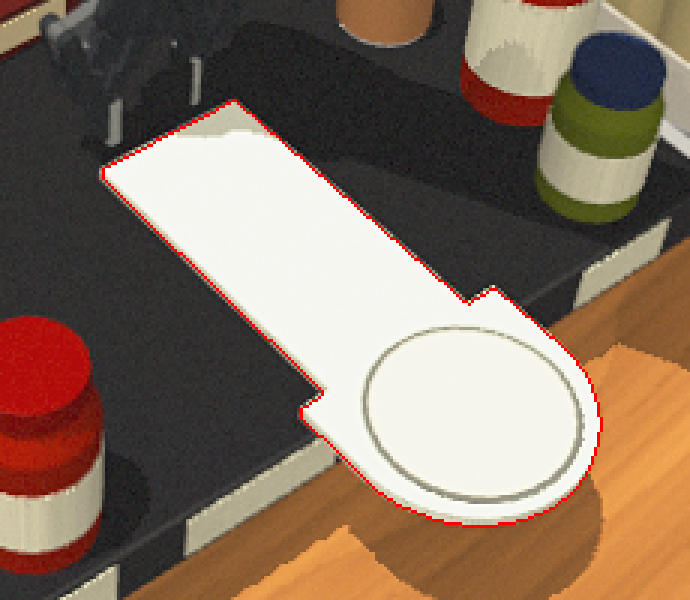

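View pics/wrist5.png

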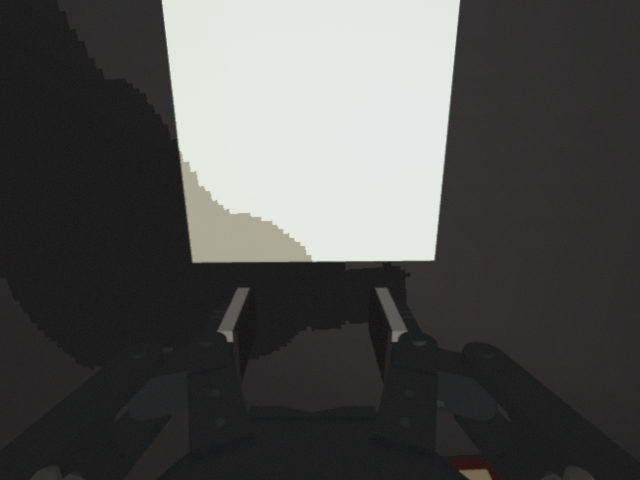

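```bash
python3 -m jog '[[-0.18,0,-0.004,0,0],[-0.18,0,-0.008,0,0],[-0.18,0,-0.011,0,0],[-0.18,0,-0.014,0,0],[-0.18,0,-0.017,0,0],[-0.18,0,-0.02,0,0],[-0.18,0,-0.022,0,0],[-0.18,0,-0.023,0,0],[-0.18,0,-0.023,0,0],[-0.18,0,-0.023,0,0]]'
python3 m.py c5
```

```text
t: 12.5
position: [0.5669, -0.0399, 0.1138]
eef_rot: [0.741, 0.671, -0.0, -0.0]
ft_force: [-0.7, 0.2, 0.3]
finger_gap: 0.0504
[ 0.35763602 -0.01939643 -0.09682379] rel yaw 0.13463318879331165 mid 0.004842055336594752 -0.023130673568259947 err 190.80589004229142
12.6 [ 0.56707484 -0.039928    0.11378174] 0.21528461278650854 -0.02282459209075063
```

View pics/c5.png

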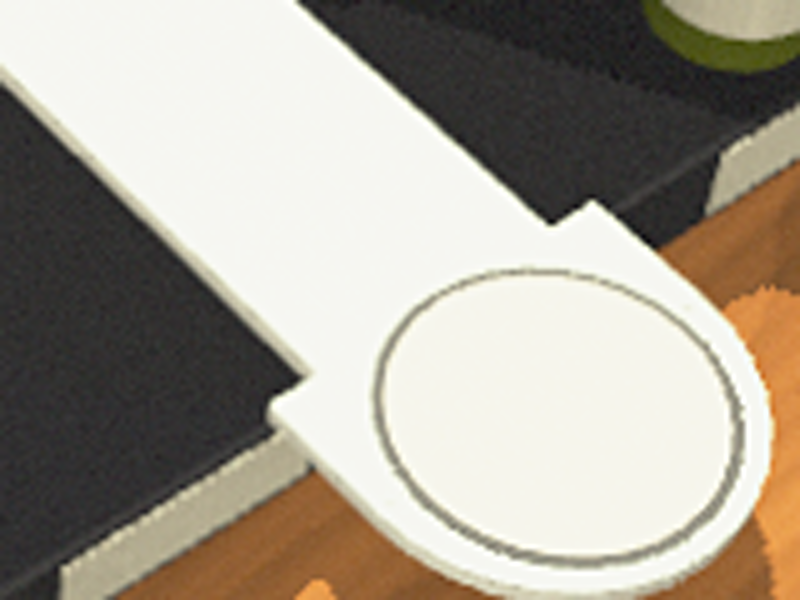

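View pics/c5f.png

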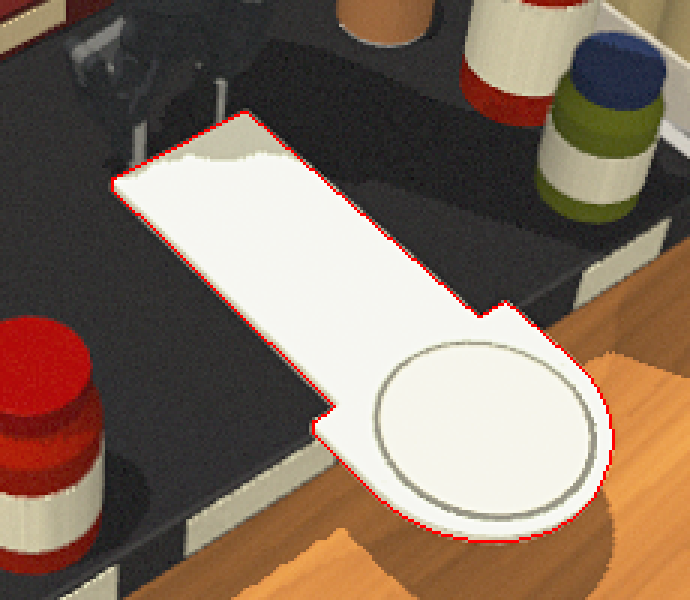

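```bash
python3 -m jog '[[-0.18,0,-0.001,0,0],[-0.18,0,-0.002,0,0],[-0.18,0,-0.003,0,0],[-0.18,0,-0.004,0,0],[-0.18,0,-0.0045,0,0],[-0.18,0,-0.0045,0,0],[-0.18,0,-0.0045,0,0],[-0.18,0,-0.0045,0,0],[-0.18,0,-0.0045,0,0],[-0.18,0,-0.0045,0,0]]'
python3 m.py c6
```

```text
t: 13.43
position: [0.5625, -0.0396, 0.1138]
eef_rot: [0.741, 0.671, -0.0, -0.0]
ft_force: [0.2, -1.0, 0.5]
finger_gap: 0.0506Traceback (most recent call last):
  File "m.py", line 4, in <module>
    im=optics.read_camera("side"); m=regions_of("side","flag")[0]["mask"]
                                     ~~~~~~~~~~~~~~~~~~~~~~~~~^^^
IndexError: list index out of range
```

The detector missed this time; look again.

```bash
python3 m.py c6
```

```text
[ 0.35257553 -0.01819076 -0.10152501] rel yaw -0.13472693475724037 mid -0.0003129485917676499 -0.022431969096393112 err 88.05014994232987
13.6333 [ 0.56253104 -0.03955763  0.11377426] 0.21072647622342633 -0.0229059280658014
```

View pics/c6.png

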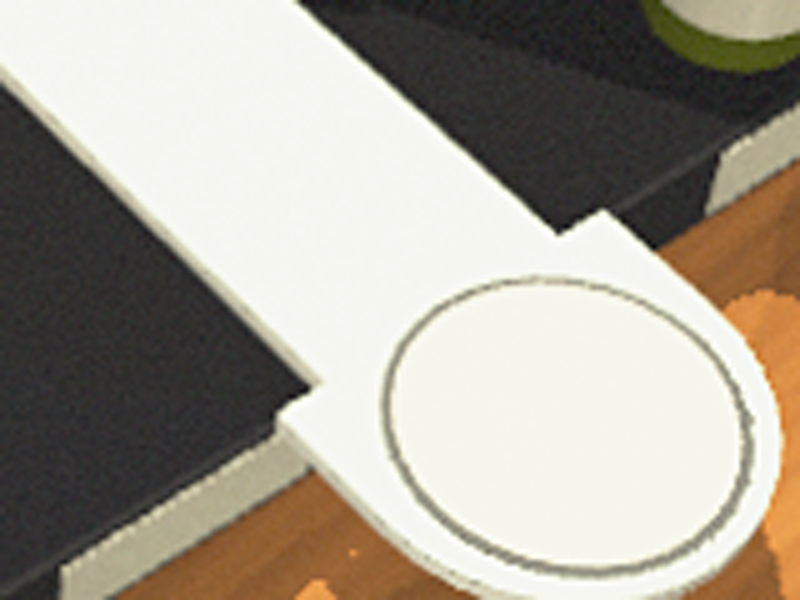

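```bash
python3 -m jog '[[-0.18,0,0.005,0,0],[-0.18,0,0.012,0,0],[-0.18,0,0.015,0,0],[-0.18,0,0.015,-0.02,0],[-0.18,0,0.015,-0.04,0],[-0.18,0,0.015,-0.07,0],[-0.18,0,0.015,-0.1,0],[-0.18,0,0.015,-0.12,0],[-0.18,0,0.015,-0.12,0],[-0.18,0,0.015,-0.12,0]]'
python3 m.py c7; python3 -c "
from h import *
save('side','side9'); save('scene','scene9')"
```

```text
t: 14.47
position: [0.5785, -0.0411, 0.2351]
eef_rot: [0.741, 0.671, 0.001, 0.001]
ft_force: [0.1, 0.3, -1.3]
finger_gap: 0.0505
[ 0.35276104 -0.01834968 -0.10152718] rel yaw -0.13485171168311766 mid -0.00011261530073438666 -0.022571741286226018 err 117.5522183775471
14.5667 [ 0.57704415 -0.04117681  0.23276151] 0.22532858751101173 -0.02308019170869532
```

View pics/side9.png

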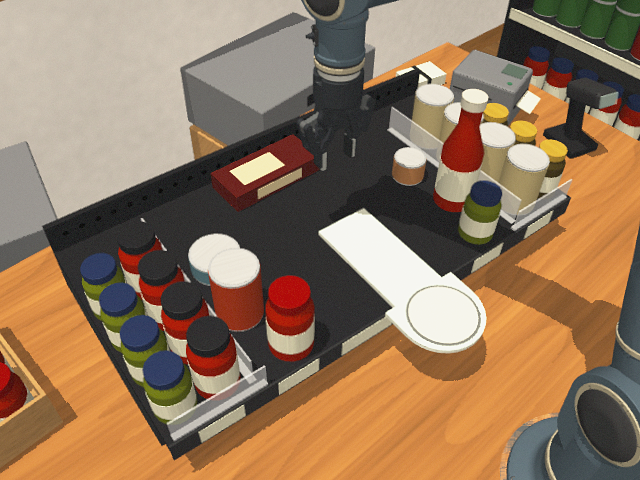

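View pics/c7.png

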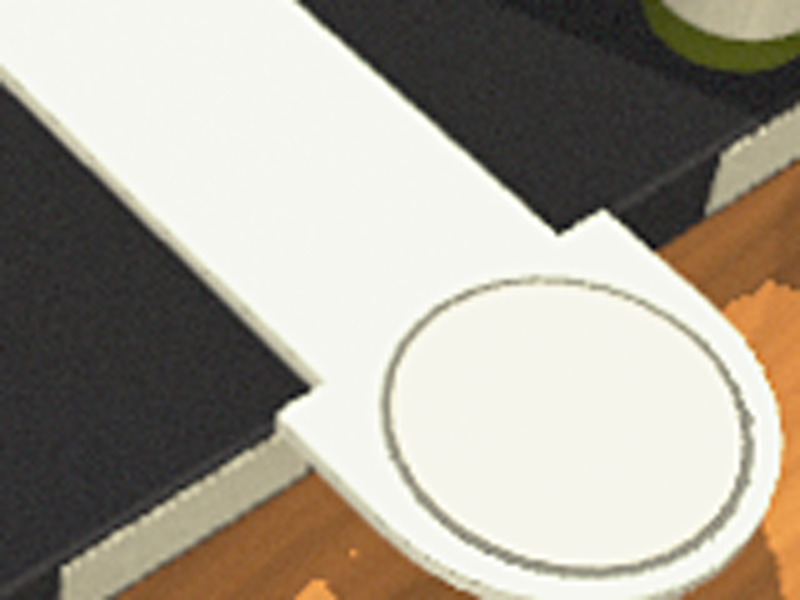

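```bash
python3 -c "
from h import *
a=cv2.imread('pics/side0.png').astype(int);b=cv2.imread('pics/side9.png').astype(int)
d=abs(a-b).max(2)
for n,(x,y,w,h) in dict(sauce=(262,275,58,85),pesto=(458,180,46,68),tall=(205,248,60,85),fish=(188,232,40,50),paste=(390,148,40,40),passata=(438,88,54,122)).items(): print(n,(d[y:y+h,x:x+w]>40).mean().round(3))
hand_in()"
```

```text
sauce 0.0
pesto 0.002
tall 0.0
fish 0.0
paste 0.008
passata 0.001
the job is handed in; nothing more can be done
```

The flag now points straight out, with its head over the front edge and its shoulders in line with that edge, and I have handed the job in.

- **How it was done:** I pushed it from the rear with the half-open fingers, but that hardly turned it. I then nudged the tail sideways with the shut fingers to straighten it, and pushed it the rest of the way squarely from the rear. It was only slid, never lifted.
- **Last check of the flag:** after the arm backed off and rose clear, a fit in the side camera put the middle of the shoulders 0.1 mm from the edge. The flag was 0.13° off square, lying flat with nothing touching it. The camera calibration is only good to about 2 mm, and I measured the edge in the same picture. The edge line itself could be about 1 mm off.
- **The stock:** comparing the jars, bottle and tins in the first and last side pictures showed no visible change. I checked the lasagne box only by eye, because the arm partly covered it; it looked to be in its place.
- **Misses:** the detector missed the flag once, just before the last fit, and a repeat look found it. The force readings I saw after each move stayed under about 1.5 N, and it took about 15 s.

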